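# Close up the revolving trinket case at a craft stall

### The arm

A 7-joint arm with a two-finger parallel gripper is mounted at the origin on the work surface. World frame = base frame: x ahead of the robot, y to its left, z up, the work surface at z = 0. Lengths are in m, angles in rad, forces in N, time in s.
With the tool pointing down it reaches from about 0.4 to 0.875 m from the base axis. Payload 19.3 kg.
Tool frame: the origin (TCP) lies at the very end of the fingers, on their centre line; the grasp point (between the pads) lies 19 mm behind it; z points along the fingers, y is the line along which they close (so a half turn about z gives the same grasp; the last joint's range is limited). The gripper opens to 85 mm and grips with 20 to 120 N. Pads are 22 mm wide; open, the fingers measure 114 mm over their backs; the gripper's body (76 mm by 85 mm) begins 54 mm behind the grasp point. The pads swing forward as they close: fully open they stand 13 mm farther back than shut.
Start: joints at [-1.289, 0.521, -0.036, 1.599, 0.021, 1.021, -0.113], TCP at [0.215, 0.587, 0.231] pointing down, gripper open.
Joint ranges: [-2.91, 2.91], [-0.3, 2.13], [-1.5, 1.42], [0.17, 2.43], [-1.26, 4.41], [0.16, 1.93], [-2.52, 2.52]. Speed limits (rad/s): [1.89, 1.89, 2.39, 2.39, 3.01, 3.01, 3.01].

### API

Orientations are given as [roll, pitch, yaw] about the fixed x, y, z axes, in that order (R = Rz(yaw) Ry(pitch) Rx(roll)).
In Python, from workcell import monitor, optics, job_done gives the robot as it stands.
- The arm moves only by the shell command python3 -m handwheel 'ROWS' [FORCE]. ROWS is JSON, a list of rows, each an object of numbers: "dx", "dy", "dz": the shift along the tool's x, y, z in cm; "wx", "wy", "wz": the turn, a rotation vector about the tool's x, y, z in rad; "claw": the opening in per cent of the stroke, from 0 (shut) to 100 (fully open). A call has 1 to 8 rows; each row shifts and turns the commanded pose from where the row before left it, along the tool's axes as they then stand; what a row does not reach is not made up. A row lasts 1/8 s, in which the tool goes at most 62.5 mm and 10.7 degrees, less where a joint would pass 70% of its speed; a pose out of reach is approached as far as the arm can. A call with a gripper value outside its range is refused whole. The fingers move at their own pace and stop on an object; FORCE is the grip in N (left out, the last holds). Time passes only in rows, so rows that do not move let the fingers close. It gives the time, the measured TCP pose, the force, the opening and the grip force at its end, in the units of the state.
- monitor.observe(): the state, without advancing time (a new reading comes with each control period).
- optics.grab_frame(name): name is "scene" or "top" or "wrist"; returns a dict with "frame" (480x640x3 uint8, blue, green, red), "fovy" (degrees; the focal length in pixels is half the picture's height over the tangent of half this angle, whatever the lens; pixels are square), "cx", "cy" (the principal point, pixels), "k1" (the pictures are not rectified: a ray, as slopes to the right and down, at radius r is drawn at 1 + k1 r^2 times it, then the intrinsics apply), "R" (3x3) and "t" (3): a world point X has camera coordinates R X + t. Camera axes: x right, y down, z forward; pixel columns grow to the right and rows downward; lengths in m; the calibration is good to about 2 mm. A picture is of the moment at which its call begins. There is no depth.
- job_done(): hands the job in; it is judged then, once.
Trained networks look in the newest picture that a camera, given by its name, has taken for a name from the list of things; names that differ only in an ending like _2 or _b are one class to them, and where a whole thing is asked for, a point or a joint stands for the part that bears it (a point fixed in the world has none). Each returns a list of dicts, best first, with "p" (0 to 1); they miss things now and then, are a little off and sometimes report something else, mostly with a low value. They report only what shows in the picture. A call takes as long as a camera call. They do not tell look-alikes from the thing itself.
- optics.masks_of(name, camera): "region" (480x640 bool, what is visible of it) and "rect" ([left, top, width, height] in pixels, round what is visible of it).
The state is a dict: "clock": time; "qpos": joint angles; "qd": joint speeds; "joint_efforts": joint torques, N m; "position": TCP position; "tool_rot": TCP orientation; "force": force on the tool from outside, world axes, zero at the start; "moment": the same for the moment, N m; "grip_width": finger opening in m; "finger_force": force on a finger pad.
Only numpy, scipy, OpenCV 4.12 (cv2) and the standard library are available. Lean on these libraries where they do the work, as an engineer would, in place of code of your own. Each camera call takes 0.05 s, during which the arm holds its last target. There are 200 camera calls.

### The job

The market stall is closing. Turn the revolving stand (it has a red turning knob) until it clicks into its detent, with the front of the dark trinket case at the yellow catch block; lower the yellow pin box flat into the open case (set it down, do not drop it in), then shut the lid fully and only after that swing the brass hasp over the steel staple until it hangs flat down the front. Leave the bottle, figurine, bowl and vase standing where they are.

Things in the scene. Friction and masses are not known exactly. Their poses are not given: they have to be found in the camera images.
- stand: fixed base of the revolving stand. Origin on the table surface, on the turntable's vertical axis. Its -x axis points (roughly towards the robot) to the yellow catch block, 34 mm wide and 30 mm high, 172 mm from the axis, which holds the spring detent. Its yaw and place differ from start to start
- turntable (a joint): angle (rad) of the wooden disc, 290 mm across, top 35 mm above the table; counter-clockwise positive from above, -0.35 to 2.3, starts 0.9 to 2.0. At 0 the case's front and the disc's yellow mark face the yellow block: a sprung ball drops between two pins, centring and holding the disc (captures within 0.05; 3 to 6 N at the knob takes it in or out). Elsewhere it stays where left (about 1 N)
- knob_top (a point): centre of the top of the red upright turning knob: a round post 18 mm across and 60 mm high fixed on the disc, top 95 mm above the table. In the disc's frame (the case's axes) it is at x -105, y -80 mm from the axis, that is in front of the case's front corner, 45 mm from post centre to the plane of the case's front
- case (a point): dark wooden open-topped case fixed on the disc: 120 mm deep (x), 150 mm wide (y), 70 mm high, walls 8 mm thick, red-lined raised floor 22 mm thick (inside 104 by 134 mm, 48 mm deep). This point is the centre of its underside, on the turntable axis, 35 mm above the table. Its -x axis points out of its front; its rim is 105 mm above the table. It turns with the disc
- case_floor (a point): centre of the case's inner floor, 57 mm above the table; axes as the case
- staple (a point): outer end of the steel staple (10 mm wide, 14 mm high) that sticks 23 mm out of the middle of the case's front, 35 mm above the case's underside
- lid (a joint): angle (rad) of the dark wooden lid: 0 shut, grows as it opens up and back, 2.0 at most, starts 1.65 to 1.85 (leaning a little back). Hinged along the case's back upper edge; stiff: it stays where left and must be pushed all the way (2 to 4 N at its free edge). The lid is 10 mm thick, 160 mm wide, 132 mm front to back
- lid_hinge (a point): point on the lid's hinge line, middle of the case's back upper edge: in the case's frame x 60, y 0, z 70 mm. The lid's underside passes through this line
- lid_edge (a point): middle of the lid's free front edge on its outer (upper) face, 128 mm from the hinge line
- hasp (a joint): angle (rad) of the brass hasp on the lid's free edge, relative to the lid: 0 square to the lid on its inner side (lid shut: hanging straight down the case's front over the staple, at its stop), pi/2 straight out in front of the lid, pi away from the lid's outer face (lid shut: straight up); starts 2.5 to 3.9, 4.2 at most. Stiff: stays where left, 1 to 2 N pushes it
- hasp_hinge (a point): middle of the hasp's hinge line (8 mm barrel, 40 mm long, parallel to the lid's free edge): 132 mm from the lid's hinge line, 6 mm above the lid's underside. With the lid shut it is at x -72, y 0, z 76 mm in the case's frame
- hasp_tip (a point): middle of the free end of the hasp: a brass strap 62 mm long from its hinge, 40 mm wide, 4 mm thick, with a slot 16 mm wide from 32 to 52 mm from the hinge that passes over the staple. When closed the staple stands 9 mm out of it, 34 to 48 mm below the hinge: press the strap home above the staple (within 30 mm of the hinge) or beside it
- pin_box: loose yellow box with dark bands and two red stones, 36 mm (x) by 115 mm (y, its length) by 36 mm high, 0.11 to 0.22 kg, lying flat on the table; origin at the centre of its underside
- pin_box_center (a point): centre of the pin box, 18 mm above its underside
- oil_bottle: loose standing amber bottle with a black cap, 56 mm across, 130 mm high, a bystander; origin at the centre of its underside
- figurine: loose standing carved wooden figurine with a red band, 64 mm across at the foot, 128 mm high, a bystander; origin at the centre of its underside
- shell_bowl: loose terracotta bowl, 84 mm across, 50 mm high, a bystander; origin at the centre of its underside
- vase: loose standing blue ceramic vase, 72 mm across, 150 mm high, a bystander to the left of the yellow block, on the near side; origin at the centre of its underside
Things that resemble listed ones, but are neither listed nor needed, are in the scene too. Of the things that look like the pin_box, the smallest one is meant.

How it is judged:
By the outcome, as a careful person would: the job done as asked, in the order asked, and still so for the second after the job is handed in, with the robot touching nothing.
It also fails if it takes over 70 s, if anything falls off the work surface, if the arm or the gripper's body presses on something with over 40 N, if the wrist force passes 120 N, or if a joint passes its speed limit or range.

## Working session

There is one attempt and no reset: what is moved stays moved. The work goes in short steps, Python scripts to look and compute and a shell command to move; the robot and the scene stay as the last step left them, time stands still between calls to the robot, and variables do not carry over. Pictures are saved under pics/ and viewed, at most 10 in all, crops included, and the job is handed in when it is done.

```bash
mkdir -p pics; ls; cat > h.py <<'E'
import numpy as np,cv2
from workcell import monitor,optics
from scipy.spatial.transform import Rotation as Ro
def grab(n):
    f=optics.grab_frame(n); return f
def ray(f,u,v):
    fl=240/np.tan(np.radians(f["fovy"])/2)
    K=np.array([[fl,0,f["cx"]],[0,fl,f["cy"]],[0,0,1.]])
    d=np.array([(u-f["cx"])/fl,(v-f["cy"])/fl]);s=d.copy()
    for _ in range(30): s=d/(1+f["k1"]*(s@s))
    R=np.array(f["R"]);t=np.array(f["t"])
    return -R.T@t, R.T@np.array([s[0],s[1],1])
def onz(f,u,v,z):
    o,d=ray(f,u,v); return o+d*(z-o[2])/d[2]
def proj(f,X):
    c=np.array(f["R"])@np.array(X)+np.array(f["t"]);s=c[:2]/c[2]
    s=s*(1+f["k1"]*(s@s));fl=240/np.tan(np.radians(f["fovy"])/2)
    return s*fl+np.array([f["cx"],f["cy"]])
E
python3 - <<'E'
from h import *
for n in("top","scene"):
    f=grab(n);cv2.imwrite(f"pics/{n}0.png",f["frame"]);print(n,f["fovy"],f["cx"],f["cy"],f["k1"],(-np.array(f["R"]).T@np.array(f["t"])).round(3))
    for k in["pin_box","oil_bottle","figurine","shell_bowl","vase","turntable","knob_top","case","lid","hasp","staple","stand"]:
        for m in optics.masks_of(k,n)[:4]:
            ys,xs=np.nonzero(m["region"]);
            if len(xs): print(k,round(m["p"],2),m["rect"],xs.mean().round(1),ys.mean().round(1),onz(f,xs.mean(),ys.mean(),.03).round(3))
s=monitor.observe();print(s)
E
```

```text
pics
top 55.91317622356869 325.3679002586014 234.519210475581 0.011702253292850953 [ 0.387 -0.089  1.308]
pin_box 0.95 [470.5, 262.2, 33.7, 68.2] 485.5 294.2 [ 0.261 -0.499  0.03 ]
pin_box 0.87 [457.8, 183.2, 42.8, 63.4] 480.7 213.8 [ 0.486 -0.491  0.03 ]
pin_box 0.85 [394.9, 164.3, 46.1, 38.1] 417.8 182.7 [ 0.577 -0.318  0.03 ]
oil_bottle 0.58 [405.2, 224.1, 26.7, 20.8] 420.1 234.5 [ 0.43  -0.321  0.03 ]
figurine 0.7 [175.5, 166.6, 33.2, 28.8] 190.2 180.3 [0.595 0.33  0.03 ]
shell_bowl 0.72 [173.5, 221.6, 28.2, 32.5] 185.6 234.2 [0.44  0.344 0.03 ]
vase 0.59 [226.5, 247.1, 27.8, 24.2] 240.0 258.4 [0.37  0.188 0.03 ]
vase 0.3 [174.8, 221.1, 25.4, 29.7] 185.8 234.3 [0.44  0.343 0.03 ]
turntable 0.63 [230.4, 145.2, 121.2, 101.9] 298.8 193.9 [0.55  0.019 0.03 ]
knob_top 0.75 [231.8, 144.4, 124.2, 105.1] 299.1 193.9 [0.551 0.019 0.03 ]
case 0.79 [229.9, 144.1, 127.1, 102.6] 299.1 194.1 [0.55  0.018 0.03 ]
lid 0.9 [231.4, 145.2, 56.0, 72.4] 263.0 177.7 [0.599 0.121 0.03 ]
hasp 0.67 [229.1, 242.1, 24.9, 29.2] 239.9 258.2 [0.37  0.189 0.03 ]
hasp 0.41 [230.6, 145.6, 123.9, 101.6] 298.9 193.
[... 1600 characters left out ...]
 array([-1.28918639,  0.52139788, -0.03625485,  1.59949484,  0.02119911,
        1.02109737, -0.11279024]), 'qd': array([ 6.28914180e-04, -4.59490022e-05, -2.24770197e-04,  6.87345950e-04,
       -8.12851971e-04,  9.62172931e-04,  2.35412701e-03]), 'joint_efforts': array([-3.52809388e-03, -9.26844692e+01,  1.97612822e+00, -3.70246196e+01,
        1.79073878e-02,  2.07371733e-03,  2.42690800e-05]), 'position': array([0.21541949, 0.58669847, 0.23129446]), 'tool_rot': array([-3.14158134e+00,  2.16813964e-05,  2.78970985e+00]), 'force': array([ 0.35046473,  0.36648897, -0.62309187]), 'moment': array([-0.02833689, -0.01926932,  0.01535137]), 'finger_force': 0.0, 'grip_width': 0.08556186223358236}
```

```bash
python3 - <<'E'
import cv2
a=cv2.imread("pics/top0.png")[130:340,160:520];cv2.imwrite("pics/a.png",cv2.resize(a,None,fx=2.2,fy=2.2,interpolation=2))
a=cv2.imread("pics/scene0.png")[150:410,120:520];cv2.imwrite("pics/b.png",cv2.resize(a,None,fx=2,fy=2,interpolation=2))
E
```

```text
(no output)
```

View pics/a.png

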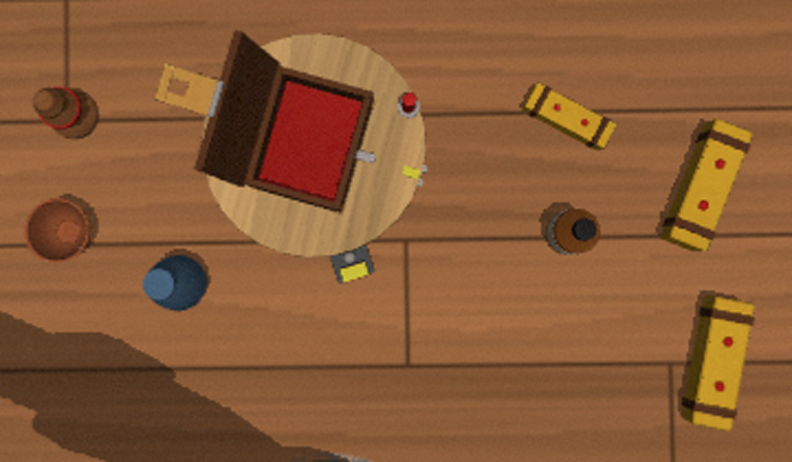

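View pics/b.png

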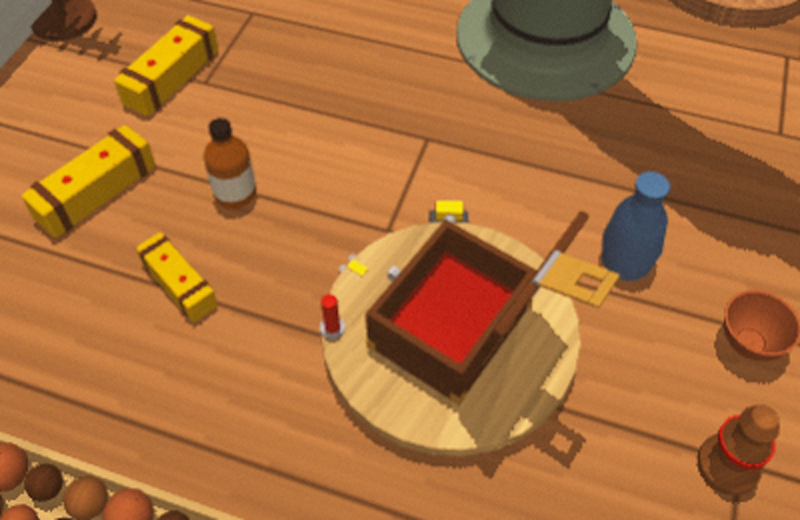

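```bash
cat > fit.py <<'E'
from h import *
from scipy.optimize import least_squares
ft=grab("top");fs=grab("scene")
T=lambda u,v:(ft,np.array([160+u/2.2,130+v/2.2])); S=lambda u,v:(fs,np.array([120+u/2,150+v/2]))
obs=[(T(373,92),(-.06,-.075,.105),1),(T(341,211),(-.06,.075,.105),1),(S(447,224),(-.06,.075,.105),1),(S(368,318),(-.06,-.075,.105),1),
(T(409,99),(-.105,-.08,.095),1),(S(330,298),(-.105,-.08,.095),1),(T(374,157),(-.083,0,.077),1),
(T(353,271),(-.175,0,.03),0),(S(450,206),(-.175,0,.03),0)]
def pred(p,X,d):
    a=p[2]+(p[3] if d else 0);c,s=np.cos(a),np.sin(a)
    return [p[0]+c*X[0]-s*X[1],p[1]+s*X[0]+c*X[1],X[2]]
fun=lambda p:np.concatenate([proj(o[0],pred(p,X,d))-o[1] for o,X,d in obs])
r=least_squares(fun,[.555,.02,.3,1.3],loss="soft_l1");print(r.x.round(4));print(r.fun.reshape(-1,2).round(1))
p=r.x;print("knob",np.round(pred(p,(-.105,-.08,.095),1),4),"final",np.round(pred(p,(-.105,-.08,.095),0),4))
# pin box
for f,c in((ft,(418,183)),(fs,(208,289))):
    hsv=cv2.cvtColor(f["frame"],cv2.COLOR_BGR2HSV)
    n="top" if f is ft else "scene"
    m=min(optics.masks_of("pin_box",n),key=lambda m:np.hypot(m["rect"][0]+m["rect"][2]/2-c[0],m["rect"][1]+m["rect"][3]/2-c[1]))["region"]
    ys,xs=np.nonzero(m)
    (cx,cy),wh,an=cv2.minAreaRect(np.c_[xs,ys].astype(np.float32));b=cv2.boxPoints(((cx,cy),wh,an))
    print(n,(cx,cy),wh,"c@.018",onz(f,xs.mean(),ys.mean(),.018).round(4),"c@.036",onz(f,xs.mean(),ys.mean(),.036).round(4));
    W=np.array([onz(f,*q,.03)[:2] for q in b]);e=[W[1]-W[0],W[2]-W[1]];print([ (np.linalg.norm(v).round(4),np.degrees(np.arctan2(v[1],v[0])).round(1)) for v in e])
    x,y=c;cv2.imwrite(f"pics/box_{n}.png",cv2.resize(f["frame"][y-40:y+40,x-50:x+50],None,fx=4,fy=4,interpolation=2))
cv2.imwrite("pics/box.png",np.hstack([cv2.imread("pics/box_top.png"),cv2.imread("pics/box_scene.png")]))
E
python3 fit.py
```

```text
[0.5479 0.0122 0.2979 0.9662]
[[-0.9 -0.9]
 [-2.6 -1.4]
 [-0.3 -2.8]
 [-1.7 -3.2]
 [-0.7 -0.4]
 [-0.6  0. ]
 [-1.1 -0. ]
 [-0.4  0.3]
 [-0.4 -1.3]]
knob [ 0.5925 -0.1121  0.095 ] final [ 0.471  -0.0951  0.095 ]
top (418.2636413574219, 182.6412353515625) (41.17770004272461, 15.299972534179688) c@.018 [ 0.5782 -0.3207  0.018 ] c@.036 [ 0.5755 -0.3174  0.036 ]
[(np.float64(0.0434), np.float64(-29.0)), (np.float64(0.1158), np.float64(-119.5))]
scene (207.3723907470703, 288.6689453125) (48.00029373168945, 19.100460052490234) c@.018 [ 0.5835 -0.3175  0.018 ] c@.036 [ 0.5927 -0.3085  0.036 ]
[(np.float64(0.0466), np.float64(162.3)), (np.float64(0.1368), np.float64(60.6))]
```

View pics/box.png

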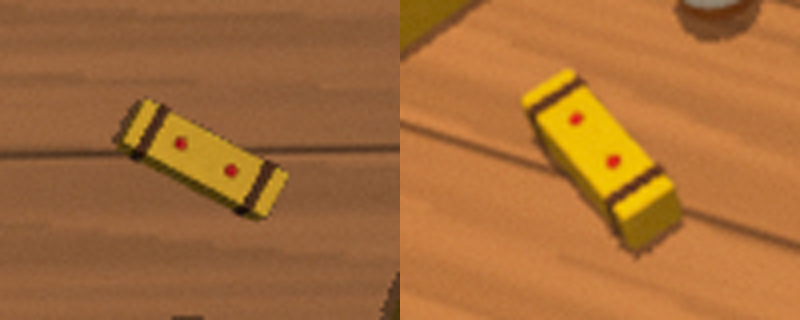

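```bash
cat > go.py <<'E'
import sys
from h import *
def rows(tx,ty,tz,tyaw,n,cur=None):
    s=monitor.observe();p=np.array(s["position"]);y=s["tool_rot"][2]
    dy=(tyaw-y+np.pi)%(2*np.pi)-np.pi;st=(np.array([tx,ty,tz])-p)/n
    R=Ro.from_euler("xyz",s["tool_rot"]).as_matrix();out=[]
    print("cur",p.round(4),np.round(s["tool_rot"],3),"dist/row mm",(np.linalg.norm(st)*1000).round(1),"deg/row",np.degrees(dy/n).round(1))
    Rt=Ro.from_euler("xyz",[np.pi,0,tyaw]).as_matrix();rv=Ro.from_matrix(R.T@Rt).as_rotvec()/n
    for i in range(n):
        d=R.T@st*100;out.append(d);print("{"+",".join(f'"{k}":{v:.2f}' for k,v in zip(["dx","dy","dz"],d))+","+",".join(f'"{k}":{v:.3f}' for k,v in zip(["wx","wy","wz"],rv) if abs(v)>.002)+"}")
        R=R@Ro.from_rotvec(rv).as_matrix()
if __name__=="__main__":
    a=list(map(float,sys.argv[1:]));rows(*a[:4],int(a[4]))
E
python3 -m handwheel '[{"dz":-4},{"dz":-4},{}]' 
python3 go.py .5925 -.112 .30 1.264 16
```

```text
cur [0.2154 0.5867 0.2313] [-3.142  0.     2.79 ] dist/row mm 49.8 deg/row -5.5
{"dx":-3.72,"dy":-3.29,"dz":-0.43,"wz":0.095}
{"dx":-4.01,"dy":-2.92,"dz":-0.43,"wz":0.095}
{"dx":-4.27,"dy":-2.52,"dz":-0.43,"wz":0.095}
{"dx":-4.49,"dy":-2.10,"dz":-0.43,"wz":0.095}
{"dx":-4.67,"dy":-1.67,"dz":-0.43,"wz":0.095}
{"dx":-4.81,"dy":-1.21,"dz":-0.43,"wz":0.095}
{"dx":-4.91,"dy":-0.75,"dz":-0.43,"wz":0.095}
{"dx":-4.95,"dy":-0.28,"dz":-0.43,"wz":0.095}
{"dx":-4.96,"dy":0.19,"dz":-0.43,"wz":0.095}
{"dx":-4.92,"dy":0.66,"dz":-0.43,"wz":0.095}
{"dx":-4.83,"dy":1.13,"dz":-0.43,"wz":0.095}
{"dx":-4.70,"dy":1.58,"dz":-0.43,"wz":0.095}
{"dx":-4.53,"dy":2.02,"dz":-0.43,"wz":0.095}
{"dx":-4.32,"dy":2.45,"dz":-0.43,"wz":0.095}
{"dx":-4.06,"dy":2.85,"dz":-0.43,"wz":0.095}
{"dx":-3.77,"dy":3.22,"dz":-0.43,"wz":0.095}schema error: expected keys dx, dy, dz, wx, wy, wz, claw
```

```bash
sed -i 's/ if abs(v)>.002)+"}")/)+",\\"claw\\":0}")/' go.py
python3 -m handwheel '[{"dx":-1,"dy":-1,"dz":-4,"wx":0,"wy":0,"wz":0,"claw":70},{"dx":-3.7,"dy":-3.3,"dz":-3,"wx":0,"wy":0,"wz":0.1,"claw":70},{"dx":-4.0,"dy":-2.9,"dz":0,"wx":0,"wy":0,"wz":0.1,"claw":70},{"dx":-4.3,"dy":-2.5,"dz":0,"wx":0,"wy":0,"wz":0.1,"claw":70},{"dx":-4.5,"dy":-2.1,"dz":0,"wx":0,"wy":0,"wz":0.1,"claw":70},{"dx":-4.7,"dy":-1.7,"dz":0,"wx":0,"wy":0,"wz":0.1,"claw":70},{"dx":-4.8,"dy":-1.2,"dz":0,"wx":0,"wy":0,"wz":0.1,"claw":70},{"dx":-4.9,"dy":-0.7,"dz":0,"wx":0,"wy":0,"wz":0.1,"claw":70}]' 30
python3 go.py .5925 -.112 .20 1.264 8
```

```text
clock: 2.5
position: [0.3831, 0.2648, 0.3015]
tool_rot: [3.141, -0.0, 2.087]
force: [-0.2, -0.8, 0.1]
grip_width: 0.0597
finger_force: 0.0
cur [0.3831 0.2648 0.3015] [ 3.141 -0.     2.087] dist/row mm 55.4 deg/row -5.9
{"dx":-5.39,"dy":-0.05,"dz":1.27,"wx":0.000,"wy":-0.000,"wz":0.103,"claw":0}
{"dx":-5.36,"dy":0.51,"dz":1.27,"wx":0.000,"wy":-0.000,"wz":0.103,"claw":0}
{"dx":-5.28,"dy":1.05,"dz":1.27,"wx":0.000,"wy":-0.000,"wz":0.103,"claw":0}
{"dx":-5.15,"dy":1.59,"dz":1.27,"wx":0.000,"wy":-0.000,"wz":0.103,"claw":0}
{"dx":-4.96,"dy":2.11,"dz":1.27,"wx":0.000,"wy":-0.000,"wz":0.103,"claw":0}
{"dx":-4.71,"dy":2.61,"dz":1.27,"wx":0.000,"wy":-0.000,"wz":0.103,"claw":0}
{"dx":-4.42,"dy":3.08,"dz":1.27,"wx":0.000,"wy":-0.000,"wz":0.103,"claw":0}
{"dx":-4.08,"dy":3.52,"dz":1.27,"wx":0.000,"wy":-0.000,"wz":0.103,"claw":0}
```

```bash

python3 -m handwheel '[{"dx":-5.4,"dy":-0.1,"dz":0,"wx":0,"wy":0,"wz":0.103,"claw":70},{"dx":-5.4,"dy":0.5,"dz":0,"wx":0,"wy":0,"wz":0.103,"claw":70},{"dx":-5.3,"dy":1.0,"dz":0,"wx":0,"wy":0,"wz":0.103,"claw":70},{"dx":-5.1,"dy":1.6,"dz":0,"wx":0,"wy":0,"wz":0.103,"claw":70},{"dx":-5.0,"dy":2.1,"dz":1,"wx":0,"wy":0,"wz":0.103,"claw":70},{"dx":-4.7,"dy":2.6,"dz":3,"wx":0,"wy":0,"wz":0.103,"claw":70},{"dx":-4.4,"dy":3.1,"dz":3,"wx":0,"wy":0,"wz":0.103,"claw":70},{"dx":-4.1,"dy":3.5,"dz":3,"wx":0,"wy":0,"wz":0.103,"claw":70}]'
cat > w.py <<'E'
import sys
from h import *
f=grab("wrist");cv2.imwrite("pics/"+sys.argv[1]+".png",f["frame"])
hsv=cv2.cvtColor(f["frame"],cv2.COLOR_BGR2HSV)
z=float(sys.argv[2])
m=((hsv[...,0]<8)|(hsv[...,0]>172))&(hsv[...,1]>170)&(hsv[...,2]>70)
n,l,st,ce=cv2.connectedComponentsWithStats(m.astype(np.uint8))
for i in range(1,n):
    if st[i,4]>30: print("red",st[i],ce[i].round(1),onz(f,*ce[i],z).round(4))
print(monitor.observe()["position"].round(4),monitor.observe()["tool_rot"].round(3))
E
python3 w.py w1 .095
```

```text
clock: 3.5
position: [0.5928, -0.1122, 0.2004]
tool_rot: [3.141, -0.0, 1.263]
force: [0.9, 1.0, 0.6]
grip_width: 0.06
finger_force: 0.0
red [  114    16   184   150 25171] [209.3  89.4] [0.5545 0.0055 0.095 ]
red [307 213  23  36 641] [317.8 230.8] [ 0.5939 -0.1086  0.095 ]
[ 0.5928 -0.1187  0.1964] [-3.14   0.004  1.252]
```

View pics/w1.png

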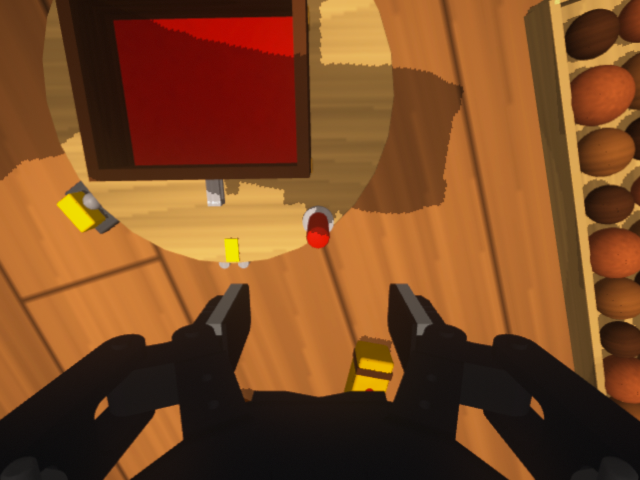

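```bash
python3 - <<'E'
from h import *
f=grab("wrist");hsv=cv2.cvtColor(f["frame"],cv2.COLOR_BGR2HSV)
m=((hsv[...,0]<8)|(hsv[...,0]>172))&(hsv[...,1]>170)&(hsv[...,2]>150);m[:200]=0
m[:,:250]=0;m[:,350:]=0;m[260:]=0
ys,xs=np.nonzero(m);print(xs.mean(),ys.mean(),ys.min(),ys.max(),onz(f,xs.mean(),ys.mean(),.095))
E
python3 go.py .592 -.113 .055 1.264 4
```

```text
314.21666666666664 234.62777777777777 222 240 [ 0.59050167 -0.11647682  0.095     ]
cur [ 0.5916 -0.116   0.1979] [-3.139  0.004  1.257] dist/row mm 35.7 deg/row 0.1
{"dx":0.09,"dy":-0.00,"dz":3.57,"wx":-0.001,"wy":0.001,"wz":-0.002,"claw":0}
{"dx":0.09,"dy":-0.01,"dz":3.57,"wx":-0.001,"wy":0.001,"wz":-0.002,"claw":0}
{"dx":0.08,"dy":-0.01,"dz":3.57,"wx":-0.001,"wy":0.001,"wz":-0.002,"claw":0}
{"dx":0.08,"dy":-0.01,"dz":3.57,"wx":-0.001,"wy":0.001,"wz":-0.002,"claw":0}
```

```bash

python3 -m handwheel '[{"dx":0.1,"dy":0,"dz":3.6,"wx":0,"wy":0,"wz":0,"claw":70},{"dx":0,"dy":0,"dz":3.6,"wx":0,"wy":0,"wz":0,"claw":70},{"dx":0,"dy":0,"dz":3.6,"wx":0,"wy":0,"wz":0,"claw":70},{"dx":0,"dy":0,"dz":3.4,"wx":0,"wy":0,"wz":0,"claw":70},{"dx":0,"dy":0,"dz":0,"wx":0,"wy":0,"wz":0,"claw":0},{"dx":0,"dy":0,"dz":0,"wx":0,"wy":0,"wz":0,"claw":0},{"dx":0,"dy":0,"dz":0,"wx":0,"wy":0,"wz":0,"claw":0},{"dx":0,"dy":0,"dz":0,"wx":0,"wy":0,"wz":0,"claw":0}]' 30
python3 - <<'E'
from h import *
s=monitor.observe();p=s["position"]
# arc: pivot at stand centre; tool yaw tracks
c=np.array([.5479,.0122]);v=p[:2]-c;print(p.round(4),np.linalg.norm(v),s["grip_width"],s["force"].round(1))
print("theta from knob",np.arctan2(v[1],v[0])-np.arctan2(-.08,-.105)-.298+0, "yaw",s["tool_rot"][2])
E
```

```text
clock: 4.6
position: [0.5932, -0.1098, 0.061]
tool_rot: [3.139, -0.001, 1.266]
force: [-2.0, 0.4, 8.7]
grip_width: 0.0174
finger_force: 29.8
[ 0.5932 -0.1098  0.061 ] 0.13009972667565678 0.017363890032353346 [-2.   0.4  8.7]
theta from knob 0.9770343730889579 yaw 1.2659272374450752
```

```bash

python3 -m handwheel '[{"dx":-0.68,"dy":-0.98,"dz":0,"wx":0,"wy":0,"wz":0.09,"claw":0},{"dx":-0.68,"dy":-0.98,"dz":0,"wx":0,"wy":0,"wz":0.09,"claw":0},{"dx":-0.68,"dy":-0.98,"dz":0,"wx":0,"wy":0,"wz":0.09,"claw":0},{"dx":-0.68,"dy":-0.98,"dz":0,"wx":0,"wy":0,"wz":0.09,"claw":0},{"dx":-0.68,"dy":-0.98,"dz":0,"wx":0,"wy":0,"wz":0.09,"claw":0},{"dx":-0.68,"dy":-0.98,"dz":0,"wx":0,"wy":0,"wz":0.09,"claw":0},{"dx":-0.68,"dy":-0.98,"dz":0,"wx":0,"wy":0,"wz":0.09,"claw":0},{"dx":-0.68,"dy":-0.98,"dz":0,"wx":0,"wy":0,"wz":0.09,"claw":0}]' 30
python3 go.py .471 -.0951 .061 .298 3
```

```text
clock: 5.6
position: [0.4996, -0.1103, 0.0609]
tool_rot: [3.138, -0.002, 0.541]
force: [-0.2, -7.6, 10.6]
grip_width: 0.017
finger_force: 30.4
cur [ 0.4996 -0.1103  0.0609] [ 3.138e+00 -2.000e-03  5.410e-01] dist/row mm 10.8 deg/row -4.6
{"dx":-0.56,"dy":-0.92,"dz":-0.01,"wx":0.001,"wy":-0.001,"wz":0.081,"claw":0}
{"dx":-0.63,"dy":-0.88,"dz":-0.01,"wx":0.001,"wy":-0.001,"wz":0.081,"claw":0}
{"dx":-0.70,"dy":-0.82,"dz":-0.00,"wx":0.001,"wy":-0.001,"wz":0.081,"claw":0}
```

```bash

python3 -m handwheel '[{"dx":-0.62,"dy":-0.88,"dz":0,"wx":0,"wy":0,"wz":0.08,"claw":0},{"dx":-0.62,"dy":-0.88,"dz":0,"wx":0,"wy":0,"wz":0.08,"claw":0},{"dx":-0.62,"dy":-0.88,"dz":0,"wx":0,"wy":0,"wz":0.08,"claw":0},{"dx":0,"dy":0,"dz":0,"wx":0,"wy":0,"wz":0,"claw":0},{"dx":0,"dy":0,"dz":0,"wx":0,"wy":0,"wz":0,"claw":0}]' 30
python3 -m handwheel '[{"dx":0,"dy":0,"dz":0,"wx":0,"wy":0,"wz":0,"claw":50},{"dx":0,"dy":0,"dz":0,"wx":0,"wy":0,"wz":0,"claw":50},{"dx":0,"dy":0,"dz":0,"wx":0,"wy":0,"wz":0,"claw":50}]' 30
python3 - <<'E'
from h import *
s=monitor.observe();print(s["position"].round(4))
a=grab("top");b=grab("scene")
A=cv2.resize(a["frame"][130:280,220:390],None,fx=2.3,fy=2.3,interpolation=2);B=cv2.resize(b["frame"][220:390,260:440],None,fx=2.2,fy=2.2,interpolation=2)
h=min(A.shape[0],B.shape[0]);cv2.imwrite("pics/t1.png",np.hstack([A[:h],B[:h]]))
E
```

```text
clock: 6.22
position: [0.471, -0.0951, 0.0609]
tool_rot: [3.139, -0.002, 0.304]
force: [-7.4, -9.9, 17.7]
grip_width: 0.017
finger_force: 33.2
clock: 6.6
position: [0.4706, -0.0932, 0.0595]
tool_rot: [-3.141, -0.0, 0.306]
force: [-0.0, -0.6, -0.4]
grip_width: 0.0428
finger_force: 0.0
[ 0.4706 -0.0932  0.0595]
```

View pics/t1.png

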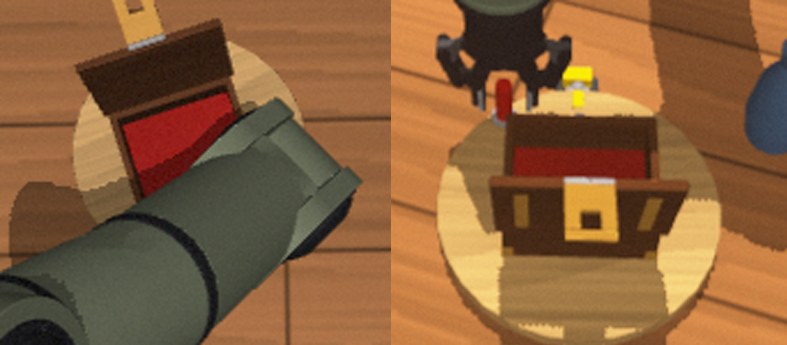

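```bash

python3 -m handwheel '[{"dx":0,"dy":0,"dz":-4,"wx":0,"wy":0,"wz":0,"claw":50},{"dx":0,"dy":0,"dz":-5,"wx":0,"wy":0,"wz":0,"claw":50},{"dx":0,"dy":0,"dz":-5,"wx":0,"wy":0,"wz":0,"claw":75},{"dx":0,"dy":0,"dz":0,"wx":0,"wy":0,"wz":0,"claw":75}]'
python3 go.py .576 -.318 .2 1.056 7
```

```text
clock: 7.2
position: [0.4718, -0.0934, 0.2019]
tool_rot: [3.141, -0.004, 0.306]
force: [0.2, 0.0, -0.8]
grip_width: 0.0639
finger_force: 0.0
cur [ 0.4718 -0.0934  0.2019] [ 3.141 -0.004  0.306] dist/row mm 35.4 deg/row 6.1
{"dx":0.45,"dy":3.51,"dz":0.03,"wx":0.000,"wy":-0.001,"wz":-0.107,"claw":0}
{"dx":0.08,"dy":3.54,"dz":0.03,"wx":0.000,"wy":-0.001,"wz":-0.107,"claw":0}
{"dx":-0.30,"dy":3.52,"dz":0.03,"wx":0.000,"wy":-0.001,"wz":-0.107,"claw":0}
{"dx":-0.68,"dy":3.47,"dz":0.03,"wx":0.000,"wy":-0.001,"wz":-0.107,"claw":0}
{"dx":-1.05,"dy":3.38,"dz":0.03,"wx":0.000,"wy":-0.001,"wz":-0.107,"claw":0}
{"dx":-1.40,"dy":3.25,"dz":0.03,"wx":0.000,"wy":-0.001,"wz":-0.107,"claw":0}
{"dx":-1.74,"dy":3.08,"dz":0.03,"wx":0.000,"wy":-0.001,"wz":-0.107,"claw":0}
```

```bash

python3 -m handwheel '[{"dx":0.45,"dy":3.5,"dz":0,"wx":0,"wy":0,"wz":-0.107,"claw":75},{"dx":0.1,"dy":3.5,"dz":0,"wx":0,"wy":0,"wz":-0.107,"claw":75},{"dx":-0.3,"dy":3.5,"dz":0,"wx":0,"wy":0,"wz":-0.107,"claw":75},{"dx":-0.7,"dy":3.5,"dz":0,"wx":0,"wy":0,"wz":-0.107,"claw":75},{"dx":-1.05,"dy":3.4,"dz":0,"wx":0,"wy":0,"wz":-0.107,"claw":75},{"dx":-1.4,"dy":3.2,"dz":0,"wx":0,"wy":0,"wz":-0.107,"claw":75},{"dx":-1.7,"dy":3.1,"dz":0,"wx":0,"wy":0,"wz":-0.107,"claw":75},{"dx":0,"dy":0,"dz":0,"wx":0,"wy":0,"wz":0,"claw":75}]'
python3 w.py w2 .036
python3 - <<'E'
from h import *
import pickle
a=grab("top");pickle.dump({k:a[k] for k in a},open("top1.pkl","wb"))
print("stones top0", onz(a,413,179,.036),onz(a,425.75,185.5,.036))
A=cv2.resize(a["frame"][130:270,220:400],None,fx=3,fy=3,interpolation=2)
cv2.imwrite("pics/t2.png",np.hstack([cv2.resize(A,(480,373)),cv2.resize(cv2.imread("pics/w2.png"),(320,240)).repeat(1,0)[:240].copy() if 0 else cv2.copyMakeBorder(cv2.resize(cv2.imread("pics/w2.png"),(320,240)),0,133,0,0,0)]))
E
```

```text
clock: 8.2
position: [0.5741, -0.3197, 0.198]
tool_rot: [-3.141, 0.001, 1.054]
force: [-0.7, 0.4, 0.6]
grip_width: 0.064
finger_force: 0.0
red [   0    6   72   50 1345] [36.1 32.7] [ 0.4555 -0.0794  0.036 ]
red [318 192   9   9  55] [322.  195.9] [ 0.5878 -0.3028  0.036 ]
red [319 237   8   7  46] [322.1 240. ] [ 0.568 -0.338  0.036]
[ 0.574  -0.3182  0.198 ] [-3.14   0.     1.053]
stones top0 [ 0.58658224 -0.30352018  0.036     ] [ 0.56760622 -0.33876594  0.036     ]
```

View pics/t2.png

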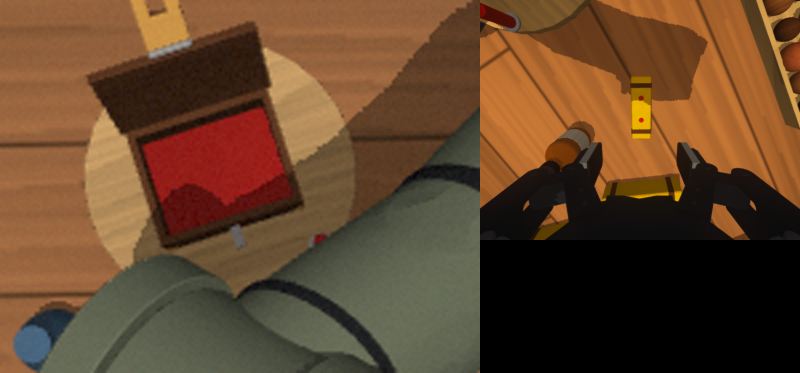

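```bash

python3 - <<'E'
from h import *
import pickle
a=pickle.load(open("top1.pkl","rb"))
q=[onz(a,281.9,222.6,.105),onz(a,333.6,206.9,.105)];v=q[0]-q[1];print([x.round(4) for x in q],np.linalg.norm(v),"case yaw",np.arctan2(v[1],v[0])-np.pi/2)
c,s=np.cos(.298),np.sin(.298);print("expected",[(.5479+c*-.06-s*y,.0122+s*-.06+c*y) for y in(.075,-.075)])
E
python3 go.py .578 -.3205 .008 1.058 4
```

```text
[array([0.4647, 0.059 , 0.105 ]), array([ 0.5046, -0.0797,  0.105 ])] 0.14438506028578285 case yaw 0.2803738352744398
expected [(np.float64(0.4685237920978974), np.float64(0.06627788475044281)), (np.float64(0.5125651336853955), np.float64(-0.07711095802044125))]
cur [ 0.5741 -0.3172  0.1982] [-3.14  -0.     1.053] dist/row mm 47.6 deg/row 0.1
{"dx":-0.02,"dy":0.13,"dz":4.76,"wx":-0.000,"wy":-0.000,"wz":-0.001,"claw":0}
{"dx":-0.02,"dy":0.13,"dz":4.76,"wx":-0.000,"wy":-0.000,"wz":-0.001,"claw":0}
{"dx":-0.02,"dy":0.13,"dz":4.76,"wx":-0.000,"wy":-0.000,"wz":-0.001,"claw":0}
{"dx":-0.02,"dy":0.13,"dz":4.76,"wx":-0.000,"wy":-0.000,"wz":-0.001,"claw":0}
```

```bash

python3 -m handwheel '[{"dx":0,"dy":0.3,"dz":5,"wx":0,"wy":0,"wz":0,"claw":75},{"dx":0,"dy":0.2,"dz":5,"wx":0,"wy":0,"wz":0,"claw":75},{"dx":0,"dy":0,"dz":5,"wx":0,"wy":0,"wz":0,"claw":75},{"dx":0,"dy":0,"dz":3,"wx":0,"wy":0,"wz":0,"claw":75},{"dx":0,"dy":0,"dz":1,"wx":0,"wy":0,"wz":0,"claw":75},{"dx":0,"dy":0,"dz":0,"wx":0,"wy":0,"wz":0,"claw":75}]' 40
python3 go.py .578 -.3205 .008 1.058 4 | head -2
```

```text
clock: 9.05
position: [0.579, -0.3194, 0.0096]
tool_rot: [-3.141, 0.0, 1.055]
force: [0.2, 0.1, 0.9]
grip_width: 0.064
finger_force: 0.0
cur [ 0.579  -0.3194  0.0096] [-3.141  0.     1.055] dist/row mm 0.5 deg/row 0.0
{"dx":-0.04,"dy":-0.01,"dz":0.04,"wx":-0.000,"wy":0.000,"wz":-0.001,"claw":0}
```

```bash

python3 -m handwheel '[{"dx":0,"dy":0,"dz":0,"wx":0,"wy":0,"wz":0,"claw":0},{"dx":0,"dy":0,"dz":0,"wx":0,"wy":0,"wz":0,"claw":0},{"dx":0,"dy":0,"dz":0,"wx":0,"wy":0,"wz":0,"claw":0},{"dx":0,"dy":0,"dz":0,"wx":0,"wy":0,"wz":0,"claw":0}]' 40
```

```text
clock: 9.55
position: [0.5796, -0.32, 0.0108]
tool_rot: [3.14, -0.001, 1.055]
force: [-1.9, 2.8, 8.3]
grip_width: 0.0354
finger_force: 40.5
```

```bash

python3 -m handwheel '[{"dx":0,"dy":0,"dz":-3,"wx":0,"wy":0,"wz":0,"claw":0},{"dx":0,"dy":0,"dz":-5,"wx":0,"wy":0,"wz":0,"claw":0},{"dx":0,"dy":0,"dz":-5,"wx":0,"wy":0,"wz":0,"claw":0},{"dx":0,"dy":0,"dz":-5,"wx":0,"wy":0,"wz":0,"claw":0},{"dx":0,"dy":0,"dz":-1,"wx":0,"wy":0,"wz":0,"claw":0}]' 40
python3 go.py .537 .010 .2 1.869 8
```

```text
clock: 10.18
position: [0.58, -0.3206, 0.2034]
tool_rot: [3.136, -0.001, 1.055]
force: [0.6, -0.6, -1.9]
grip_width: 0.0352
finger_force: 41.0
cur [ 0.58   -0.3206  0.2034] [ 3.136e+00 -1.000e-03  1.055e+00] dist/row mm 41.7 deg/row 5.8
{"dx":3.33,"dy":-2.51,"dz":0.03,"wx":0.001,"wy":0.000,"wz":-0.102,"claw":0}
{"dx":3.57,"dy":-2.16,"dz":0.03,"wx":0.001,"wy":0.000,"wz":-0.102,"claw":0}
{"dx":3.77,"dy":-1.78,"dz":0.04,"wx":0.001,"wy":0.000,"wz":-0.102,"claw":0}
{"dx":3.93,"dy":-1.39,"dz":0.04,"wx":0.001,"wy":0.000,"wz":-0.102,"claw":0}
{"dx":4.05,"dy":-0.98,"dz":0.04,"wx":0.001,"wy":0.000,"wz":-0.102,"claw":0}
{"dx":4.13,"dy":-0.57,"dz":0.04,"wx":0.001,"wy":0.000,"wz":-0.102,"claw":0}
{"dx":4.16,"dy":-0.14,"dz":0.04,"wx":0.001,"wy":0.000,"wz":-0.102,"claw":0}
{"dx":4.16,"dy":0.28,"dz":0.04,"wx":0.001,"wy":0.000,"wz":-0.102,"claw":0}
```

```bash

python3 -m handwheel '[{"dx":3.3,"dy":-2.5,"dz":0,"wx":0,"wy":0,"wz":-0.102,"claw":0},{"dx":3.6,"dy":-2.2,"dz":0,"wx":0,"wy":0,"wz":-0.102,"claw":0},{"dx":3.8,"dy":-1.8,"dz":0,"wx":0,"wy":0,"wz":-0.102,"claw":0},{"dx":3.9,"dy":-1.4,"dz":0,"wx":0,"wy":0,"wz":-0.102,"claw":0},{"dx":4.0,"dy":-1.0,"dz":0,"wx":0,"wy":0,"wz":-0.102,"claw":0},{"dx":4.1,"dy":-0.6,"dz":0,"wx":0,"wy":0,"wz":-0.102,"claw":0},{"dx":4.2,"dy":-0.1,"dz":0,"wx":0,"wy":0,"wz":-0.102,"claw":0},{"dx":4.2,"dy":0.3,"dz":0,"wx":0.004,"wy":0,"wz":-0.102,"claw":0}]' 40
python3 -m handwheel '[{"dx":0,"dy":0,"dz":0,"wx":0,"wy":0,"wz":0,"claw":0},{"dx":0,"dy":0,"dz":0,"wx":0,"wy":0,"wz":0,"claw":0}]' 40
python3 - <<'E'
from h import *
f=grab("wrist");cv2.imwrite("pics/w3.png",f["frame"]);s=monitor.observe();print(s["position"].round(4),s["tool_rot"].round(3))
for y in(-.067,.067):
  for x in(-.052,.052):
    c,sn=np.cos(.298),np.sin(.298);print(x,y,proj(f,[.5479+c*x-sn*y,.0122+sn*x+c*y,.105]).round(0))
E
```

```text
clock: 11.18
position: [0.5345, 0.0125, 0.1992]
tool_rot: [-3.137, -0.0, 1.874]
force: [0.7, 0.1, -1.5]
grip_width: 0.0357
finger_force: 40.9
clock: 11.42
position: [0.5349, 0.0107, 0.1992]
tool_rot: [-3.137, 0.0, 1.87]
force: [0.5, -0.2, -1.8]
grip_width: 0.0353
finger_force: 40.9
[0.535  0.0103 0.1992] [-3.137  0.     1.869]
-0.052 -0.067 [268. 327.]
0.052 -0.067 [404. 328.]
-0.052 0.067 [260. 145.]
0.052 0.067 [418. 145.]
```

View pics/w3.png

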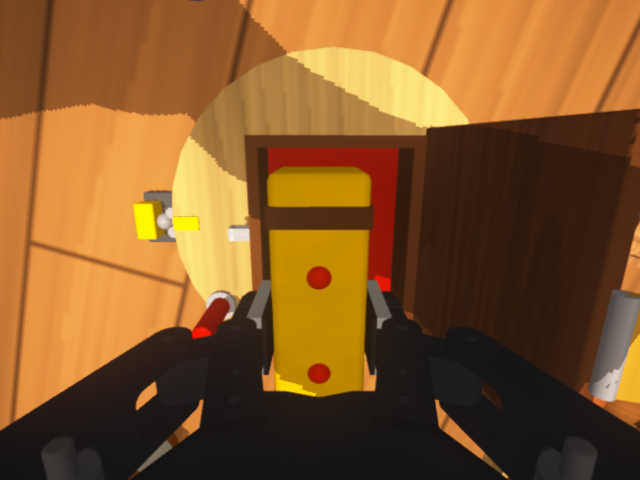

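```bash

python3 -m handwheel '[{"dx":0,"dy":0.5,"dz":1,"wx":-0.004,"wy":0,"wz":0,"claw":0},{"dx":0,"dy":0.5,"dz":3,"wx":0,"wy":0,"wz":0,"claw":0},{"dx":0,"dy":0,"dz":3,"wx":0,"wy":0,"wz":0,"claw":0},{"dx":0,"dy":0,"dz":2.5,"wx":0,"wy":0,"wz":0,"claw":0},{"dx":0,"dy":0,"dz":2,"wx":0,"wy":0,"wz":0,"claw":0},{"dx":0,"dy":0,"dz":0.7,"wx":0,"wy":0,"wz":0,"claw":0},{"dx":0,"dy":0,"dz":0,"wx":0,"wy":0,"wz":0,"claw":0}]' 40
python3 -m handwheel '[{"dx":0,"dy":0,"dz":0.3,"wx":0,"wy":0,"wz":0,"claw":0},{"dx":0,"dy":0,"dz":0.2,"wx":0,"wy":0,"wz":0,"claw":0},{"dx":0,"dy":0,"dz":0.2,"wx":0,"wy":0,"wz":0,"claw":0},{"dx":0,"dy":0,"dz":0,"wx":0,"wy":0,"wz":0,"claw":0}]' 40
```

```text
clock: 12.35
position: [0.5446, 0.0137, 0.077]
tool_rot: [-3.141, -0.0, 1.87]
force: [-0.1, -0.0, -0.7]
grip_width: 0.0351
finger_force: 40.9
clock: 12.85
position: [0.5446, 0.0141, 0.0703]
tool_rot: [-3.142, -0.0, 1.871]
force: [-0.5, 0.3, -2.0]
grip_width: 0.0354
finger_force: 40.9
```

```bash

python3 -m handwheel '[{"dx":0,"dy":0,"dz":0.15,"wx":0,"wy":0,"wz":0,"claw":0},{"dx":0,"dy":0,"dz":0.15,"wx":0,"wy":0,"wz":0,"claw":0},{"dx":0,"dy":0,"dz":0,"wx":0,"wy":0,"wz":0,"claw":0}]' 40
python3 -m handwheel '[{"dx":0,"dy":0,"dz":0.15,"wx":0,"wy":0,"wz":0,"claw":0},{"dx":0,"dy":0,"dz":0,"wx":0,"wy":0,"wz":0,"claw":0}]' 40
```

```text
clock: 13.22
position: [0.5446, 0.0141, 0.0677]
tool_rot: [3.141, -0.0, 1.871]
force: [-3.8, 0.8, 10.2]
grip_width: 0.0355
finger_force: 42.4
clock: 13.48
position: [0.5447, 0.0142, 0.0676]
tool_rot: [3.141, -0.001, 1.87]
force: [-14.0, 0.4, 45.2]
grip_width: 0.0355
finger_force: 46.7
```

```bash

python3 -m handwheel '[{"dx":0,"dy":0,"dz":-0.15,"wx":0,"wy":0,"wz":0,"claw":0},{"dx":0,"dy":0,"dz":0,"wx":0,"wy":0,"wz":0,"claw":58},{"dx":0,"dy":0,"dz":0,"wx":0,"wy":0,"wz":0,"claw":58},{"dx":0,"dy":0,"dz":0,"wx":0,"wy":0,"wz":0,"claw":58},{"dx":0,"dy":0,"dz":-2,"wx":0,"wy":0,"wz":0,"claw":58},{"dx":0,"dy":0,"dz":-4,"wx":0,"wy":0,"wz":0,"claw":58},{"dx":0,"dy":0,"dz":-5,"wx":0,"wy":0,"wz":0,"claw":58},{"dx":0,"dy":0,"dz":-5,"wx":0,"wy":0,"wz":0,"claw":0}]' 40
python3 - <<'E'
from h import *
s=monitor.observe();print(s["position"].round(4),s["force"].round(1))
f=grab("wrist");b=grab("scene")
B=cv2.resize(b["frame"][220:390,260:440],None,fx=2.2,fy=2.2,interpolation=2);A=cv2.resize(f["frame"],(400,300));A=cv2.copyMakeBorder(A,0,B.shape[0]-300,0,0,0)
cv2.imwrite("pics/p1.png",np.hstack([A,B]))
# lid edge / hasp in scene
for k in("lid","hasp"):
  for m in optics.masks_of(k,"scene")[:2]: print(k,m["p"],m["rect"])
for phi in(1.65,1.75,1.85):
  for y in(-.08,.08):
    x=.06-.132*np.cos(phi);z=.105+.132*np.sin(phi);c,sn=np.cos(.298),np.sin(.298);print(phi,y,proj(b,[.5465+c*x-sn*y,.0122+sn*x+c*y,z]).round(0))
E
```

```text
clock: 14.48
position: [0.5444, 0.014, 0.2287]
tool_rot: [-3.141, -0.0, 1.871]
force: [0.3, 1.1, -0.0]
grip_width: 0.0323
finger_force: 0.0
[0.5444 0.014  0.2287] [ 0.3  1.1 -0. ]
lid 0.88 [305.5, 300.7, 84.0, 31.0]
hasp 0.71 [335.9, 300.1, 28.0, 31.1]
hasp 0.18 [304.5, 297.7, 89.6, 34.5]
1.65 -0.08 [305. 288.]
1.65 0.08 [395. 291.]
1.75 -0.08 [305. 295.]
1.75 0.08 [396. 297.]
1.85 -0.08 [305. 302.]
1.85 0.08 [396. 305.]
```

View pics/p1.png

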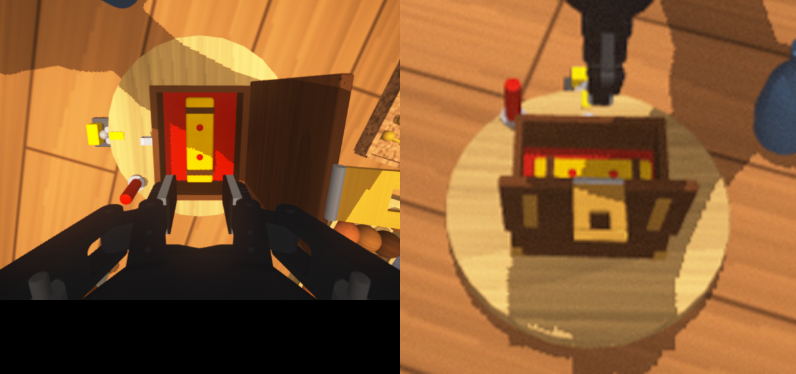

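```bash
cat > cf.py <<'E'
import sys,subprocess
from h import *
O=np.array([.5465,.0122]);A=.298
R=np.array([[np.cos(A),-np.sin(A)],[np.sin(A),np.cos(A)]])
s=monitor.observe();q=R.T@(s["position"][:2]-O)*1000
print("case xy z mm",q.round(1),(s["position"][2]*1000).round(1),"rot",s["tool_rot"].round(3),"F case",(R.T@s["force"][:2]).round(1),s["force"][2].round(1))
E
python3 cf.py
python3 -m handwheel '[{"dx":0,"dy":0,"dz":-4,"wx":0,"wy":0,"wz":0,"claw":0},{"dx":0,"dy":1,"dz":-5,"wx":0,"wy":0,"wz":0,"claw":0},{"dx":-1.5,"dy":4,"dz":-1,"wx":0,"wy":0,"wz":0,"claw":0},{"dx":-2.5,"dy":4.5,"dz":0,"wx":0,"wy":0,"wz":0,"claw":0},{"dx":-2.5,"dy":4.3,"dz":0,"wx":0,"wy":0,"wz":0,"claw":0},{"dx":0,"dy":0,"dz":0,"wx":0,"wy":0,"wz":0,"claw":0}]' 40
python3 cf.py
```

```text
case xy z mm [-1.   2.5] 227.8 rot [ 3.14  -0.     1.871] F case [ 0.1 -0.3] -0.6
clock: 15.42
position: [0.6971, -0.0083, 0.3233]
tool_rot: [-3.137, 0.0, 1.87]
force: [-0.8, -0.6, -0.3]
grip_width: -0.0001
finger_force: 0.0
case xy z mm [137.9 -63.9] 323.3 rot [-3.137  0.     1.87 ] F case [-0.9 -0.4] -0.3
```

```bash

python3 -m handwheel '[{"dx":0.1,"dy":0,"dz":4,"wx":0,"wy":0,"wz":0,"claw":0},{"dx":0,"dy":0,"dz":4,"wx":0,"wy":0,"wz":0,"claw":0},{"dx":0,"dy":0,"dz":4,"wx":0,"wy":0,"wz":0,"claw":0},{"dx":0,"dy":0,"dz":0.3,"wx":0,"wy":0,"wz":0,"claw":0},{"dx":0,"dy":-1,"dz":0,"wx":0,"wy":0,"wz":0,"claw":0},{"dx":0,"dy":-1.3,"dz":0,"wx":0,"wy":0,"wz":0,"claw":0},{"dx":0,"dy":-1.3,"dz":-0.3,"wx":0,"wy":0,"wz":0,"claw":0},{"dx":0,"dy":-1.3,"dz":-0.3,"wx":0,"wy":0,"wz":0,"claw":0}]' 40
python3 cf.py
```

```text
clock: 16.42
position: [0.6481, -0.0211, 0.2116]
tool_rot: [3.14, 0.0, 1.871]
force: [2.1, -0.2, -2.1]
grip_width: 0.0
finger_force: 1.0
case xy z mm [ 87.4 -61.6] 211.6 rot [3.14  0.    1.871] F case [ 1.9 -0.8] -2.1
```

```bash

python3 -m handwheel '[{"dx":0,"dy":-2.1,"dz":0.1,"wx":0,"wy":0,"wz":0,"claw":0},{"dx":0,"dy":-1.6,"dz":0.3,"wx":0,"wy":0,"wz":0,"claw":0},{"dx":0,"dy":-1.5,"dz":0.5,"wx":0,"wy":0,"wz":0,"claw":0},{"dx":0,"dy":-1.4,"dz":0.7,"wx":0,"wy":0,"wz":0,"claw":0},{"dx":0,"dy":-1.3,"dz":0.9,"wx":0,"wy":0,"wz":0,"claw":0},{"dx":0,"dy":-1.1,"dz":1.1,"wx":0,"wy":0,"wz":0,"claw":0},{"dx":0,"dy":-1.0,"dz":1.2,"wx":0,"wy":0,"wz":0,"claw":0}]' 40
python3 cf.py
```

```text
clock: 17.3
position: [0.5524, -0.0505, 0.162]
tool_rot: [3.141, -0.0, 1.871]
force: [1.3, -0.0, 0.3]
grip_width: -0.0002
finger_force: 0.5
case xy z mm [-12.8 -61.7] 162.0 rot [ 3.141 -0.     1.871] F case [ 1.2 -0.4] 0.3
```

```bash

python3 -m handwheel '[{"dx":0,"dy":-0.7,"dz":1.2,"wx":0,"wy":0,"wz":0,"claw":0},{"dx":0,"dy":-0.6,"dz":1.2,"wx":0,"wy":0,"wz":0,"claw":0},{"dx":0,"dy":-0.4,"dz":1.2,"wx":0,"wy":0,"wz":0,"claw":0},{"dx":0,"dy":-0.2,"dz":0.9,"wx":0,"wy":0,"wz":0,"claw":0},{"dx":0,"dy":0,"dz":0.3,"wx":0,"wy":0,"wz":0,"claw":0},{"dx":0,"dy":0,"dz":0,"wx":0,"wy":0,"wz":0,"claw":0}]' 40
python3 cf.py
```

```text
clock: 18.05
position: [0.5346, -0.056, 0.1148]
tool_rot: [-3.141, -0.001, 1.871]
force: [-7.5, 0.8, 20.6]
grip_width: -0.0002
finger_force: 10.0
case xy z mm [-31.4 -61.7] 114.8 rot [-3.141e+00 -1.000e-03  1.871e+00] F case [-6.9  3. ] 20.6
```

```bash

python3 -m handwheel '[{"dx":0,"dy":0,"dz":-3,"wx":0,"wy":0,"wz":0,"claw":0},{"dx":0,"dy":0,"dz":-5,"wx":0,"wy":0,"wz":0,"claw":0},{"dx":-2,"dy":3,"dz":-4,"wx":0,"wy":0,"wz":0,"claw":0},{"dx":-3,"dy":3,"dz":-3,"wx":0,"wy":0,"wz":0,"claw":0},{"dx":-3,"dy":2,"dz":0,"wx":0,"wy":0,"wz":0,"claw":0},{"dx":0,"dy":0,"dz":0,"wx":0,"wy":0,"wz":0,"claw":0}]' 40
python3 - <<'E'
from h import *
f=grab("wrist");b=grab("scene")
B=cv2.resize(b["frame"][220:390,260:440],None,fx=2.2,fy=2.2,interpolation=2);A=cv2.resize(f["frame"],(400,300));A=cv2.copyMakeBorder(A,0,B.shape[0]-300,0,0,0)
cv2.imwrite("pics/p2.png",np.hstack([A,B]))
c,sn=np.cos(.298),np.sin(.298)
for al in(2.5,2.8,3.14,3.5,3.9):
    x=-.072-.062*np.sin(al);z=.111-.062*np.cos(al)
    for n,F in(("w",f),("s",b)): print(al,n,[proj(F,[.5465+c*x-sn*y,.0122+sn*x+c*y,z]).round(0) for y in(-.02,.02)])
E
python3 cf.py
```

```text
clock: 18.8
position: [0.636, -0.1105, 0.2637]
tool_rot: [-3.141, 0.001, 1.869]
force: [-0.5, 0.5, -1.0]
grip_width: -0.0001
finger_force: 0.0
2.5 w [array([72., 50.]), array([ 60., -22.])]
2.5 s [array([338., 238.]), array([357., 239.])]
2.8 w [array([89., 46.]), array([ 77., -29.])]
2.8 s [array([338., 242.]), array([357., 242.])]
3.14 w [array([119.,  45.]), array([109., -32.])]
3.14 s [array([338., 248.]), array([357., 249.])]
3.5 w [array([158.,  46.]), array([150., -29.])]
3.5 s [array([338., 258.]), array([358., 258.])]
3.9 w [array([199.,  52.]), array([193., -19.])]
3.9 s [array([338., 270.]), array([357., 270.])]
case xy z mm [  48.8 -141.5] 263.6 rot [-3.141e+00 -1.000e-03  1.870e+00] F case [-0.3  0. ] 0.4
```

View pics/p2.png

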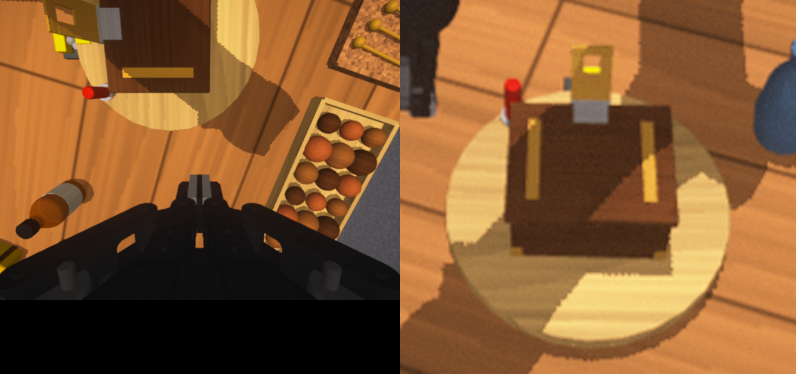

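```bash

python3 -m handwheel '[{"dx":4,"dy":-2.5,"dz":0,"wx":0,"wy":0,"wz":0,"claw":0},{"dx":5,"dy":-3.5,"dz":0,"wx":0,"wy":0,"wz":0,"claw":0},{"dx":5.1,"dy":-3.4,"dz":0,"wx":0,"wy":0,"wz":0,"claw":0},{"dx":0,"dy":0,"dz":3,"wx":0,"wy":0,"wz":0,"claw":0},{"dx":0,"dy":0,"dz":4,"wx":0,"wy":0,"wz":0,"claw":0},{"dx":0,"dy":0,"dz":3,"wx":0,"wy":0,"wz":0,"claw":0},{"dx":0,"dy":0,"dz":1.8,"wx":0,"wy":0,"wz":0,"claw":0},{"dx":0,"dy":0,"dz":0,"wx":0,"wy":0,"wz":0,"claw":0}]' 40
python3 cf.py
```

```text
clock: 19.9
position: [0.5023, -0.0014, 0.1456]
tool_rot: [-3.14, -0.001, 1.871]
force: [0.3, -0.4, 0.8]
grip_width: -0.0
finger_force: 0.0
case xy z mm [-46.2   0. ] 145.6 rot [-3.140e+00 -1.000e-03  1.871e+00] F case [ 0.2 -0.5] 0.8
```

```bash

python3 -m handwheel '[{"dx":0,"dy":-1.7,"dz":0,"wx":0,"wy":0,"wz":0,"claw":0},{"dx":0,"dy":-1.7,"dz":0,"wx":0,"wy":0,"wz":0,"claw":0},{"dx":0,"dy":-1.3,"dz":0.7,"wx":0,"wy":0,"wz":0,"claw":0},{"dx":0,"dy":-0.8,"dz":1.4,"wx":0,"wy":0,"wz":0,"claw":0},{"dx":0,"dy":-0.6,"dz":1.2,"wx":0,"wy":0,"wz":0,"claw":0},{"dx":0,"dy":0,"dz":0,"wx":0,"wy":0,"wz":0,"claw":0}]' 40
python3 cf.py
python3 -m handwheel '[{"dx":0,"dy":-0.9,"dz":1.0,"wx":0,"wy":0,"wz":0,"claw":0},{"dx":0,"dy":-0.9,"dz":1.2,"wx":0,"wy":0,"wz":0,"claw":0},{"dx":0,"dy":-0.2,"dz":1.2,"wx":0,"wy":0,"wz":0,"claw":0},{"dx":0,"dy":0,"dz":0.8,"wx":0,"wy":0,"wz":0,"claw":0},{"dx":0,"dy":0,"dz":0,"wx":0,"wy":0,"wz":0,"claw":0}]' 40
python3 cf.py
```

```text
clock: 20.65
position: [0.4446, -0.0199, 0.1128]
tool_rot: [-3.14, -0.0, 1.871]
force: [-0.8, 0.0, -0.1]
grip_width: 0.0003
finger_force: 0.0
case xy z mm [-106.9   -0.7] 112.8 rot [-3.14  -0.     1.871] F case [-0.8  0.3] -0.1
clock: 21.28
position: [0.4259, -0.0258, 0.0707]
tool_rot: [-3.141, -0.0, 1.871]
force: [0.4, 0.2, 0.1]
grip_width: -0.0
finger_force: 0.0
case xy z mm [-126.4   -0.9] 70.7 rot [-3.141 -0.     1.871] F case [0.4 0. ] 0.1
```

```bash

python3 -m handwheel '[{"dx":0.1,"dy":0,"dz":-0.8,"wx":0,"wy":0,"wz":0,"claw":0},{"dx":0,"dy":0,"dz":-0.7,"wx":0,"wy":0,"wz":0,"claw":0},{"dx":0,"dy":1,"dz":0,"wx":0,"wy":0,"wz":0,"claw":0},{"dx":0,"dy":1,"dz":0,"wx":0,"wy":0,"wz":0,"claw":0},{"dx":0,"dy":0.8,"dz":0,"wx":0,"wy":0,"wz":0,"claw":0}]' 40
python3 cf.py
python3 -m handwheel '[{"dx":0,"dy":0.5,"dz":0,"wx":0,"wy":0,"wz":0,"claw":0},{"dx":0,"dy":0.3,"dz":0,"wx":0,"wy":0,"wz":0,"claw":0},{"dx":0,"dy":0,"dz":0,"wx":0,"wy":0,"wz":0,"claw":0}]' 40
python3 cf.py
```

```text
clock: 21.9
position: [0.4528, -0.0162, 0.086]
tool_rot: [-3.141, -0.0, 1.871]
force: [-3.3, -1.1, 0.1]
grip_width: -0.0001
finger_force: 1.5
case xy z mm [-97.9   0.4] 86.0 rot [-3.141 -0.     1.871] F case [-3.5 -0.1] 0.1
clock: 22.28
position: [0.4596, -0.0142, 0.0859]
tool_rot: [-3.14, -0.0, 1.871]
force: [-4.6, -0.1, -3.1]
grip_width: -0.0002
finger_force: 2.1
case xy z mm [-90.8   0.2] 85.9 rot [-3.14  -0.     1.871] F case [-4.5  1.2] -3.1
```

```bash

python3 -m handwheel '[{"dx":0,"dy":0.2,"dz":0,"wx":0,"wy":0,"wz":0,"claw":0},{"dx":0,"dy":0.2,"dz":0,"wx":0,"wy":0,"wz":0,"claw":0},{"dx":0,"dy":0,"dz":0,"wx":0,"wy":0,"wz":0,"claw":0}]' 40
python3 cf.py
```

```text
clock: 22.65
position: [0.4601, -0.0139, 0.0855]
tool_rot: [-3.134, -0.002, 1.869]
force: [-23.4, -7.0, 8.6]
grip_width: -0.0001
finger_force: 12.2
case xy z mm [-90.3   0.4] 85.5 rot [-3.134e+00 -2.000e-03  1.869e+00] F case [-24.5   0.2] 8.6
```

```bash

python3 -m handwheel '[{"dx":0,"dy":-1,"dz":0,"wx":0,"wy":0,"wz":0,"claw":0},{"dx":0,"dy":-3,"dz":0,"wx":0,"wy":0,"wz":0,"claw":0},{"dx":0,"dy":0,"dz":-4,"wx":0,"wy":0,"wz":0,"claw":0},{"dx":0,"dy":0,"dz":-5,"wx":0,"wy":0,"wz":0,"claw":0},{"dx":-2,"dy":0,"dz":-4,"wx":0,"wy":0,"wz":0,"claw":0},{"dx":-4,"dy":0,"dz":0,"wx":0,"wy":0,"wz":0,"claw":0},{"dx":-4,"dy":0,"dz":0,"wx":0,"wy":0,"wz":0,"claw":0},{"dx":0,"dy":0,"dz":0,"wx":0,"wy":0,"wz":0,"claw":0}]' 40
python3 cf.py
python3 - <<'E'
from h import *
f=grab("wrist");b=grab("scene");a=grab("top")
c,sn=np.cos(.298),np.sin(.298)
C=lambda x,y,z:[.5465+c*x-sn*y,.0122+sn*x+c*y,z]
u,v=proj(f,C(-.08,0,.08)).astype(int);print(u,v,"tip",proj(f,C(-.072,0,.049)),"staple",proj(f,C(-.083,0,.07)))
u=np.clip(u,100,540);v=np.clip(v,90,390)
A=cv2.resize(f["frame"][v-90:v+90,u-100:u+100],(400,360),interpolation=2)
B=cv2.resize(b["frame"][220:390,260:449],(400,360),interpolation=2)
cv2.imwrite("pics/fin.png",np.hstack([A,B]))
for n,F in(("top",a),("scene",b)):
  for k in["oil_bottle","figurine","shell_bowl","vase"]:
    m=optics.masks_of(k,n)
    if m: print(n,k,round(m[0]["p"],2),m[0]["rect"])
E
```

```text
clock: 23.65
position: [0.456, -0.1228, 0.2166]
tool_rot: [3.14, 0.001, 1.867]
force: [0.1, 0.7, 0.0]
grip_width: 0.0004
finger_force: 0.0
case xy z mm [-126.1 -102.5] 216.6 rot [3.140e+00 1.000e-03 1.867e+00] F case [0.3 0.6] 0.0
380 92 tip [383.20943794  97.70185605] staple [373.94069606  94.25147729]
top oil_bottle 0.9 [404.8, 224.2, 28.0, 21.4]
top figurine 0.83 [174.6, 168.7, 30.6, 27.0]
top shell_bowl 0.63 [172.4, 223.4, 29.4, 28.8]
top vase 0.64 [224.5, 246.1, 28.1, 22.8]
scene oil_bottle 0.61 [220.3, 208.7, 26.2, 45.6]
scene figurine 0.89 [468.2, 354.1, 43.9, 43.6]
scene shell_bowl 0.67 [484.9, 296.6, 34.7, 32.0]
scene vase 0.56 [422.2, 233.0, 31.1, 57.6]
```

View pics/fin.png

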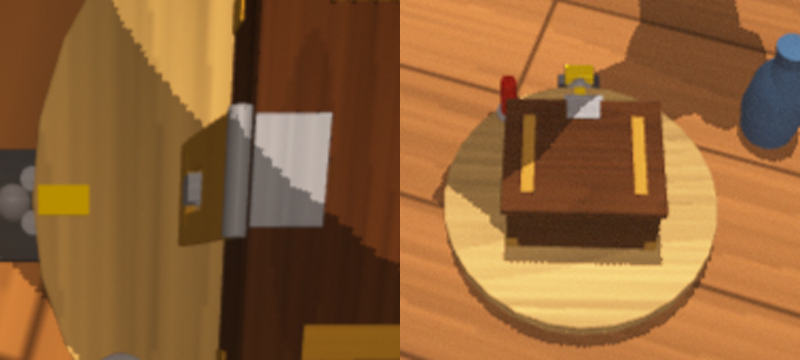

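```bash
python3 - <<'E'
from h import *
f=grab("wrist");c,sn=np.cos(.298),np.sin(.298)
C=lambda x,y,z:[.5465+c*x-sn*y,.0122+sn*x+c*y,z]
for al in(0,.05,.1,.2,.3,.4):
  print(al,[((proj(f,C(-.072-.062*np.sin(al)-.002*np.cos(al),y,.111-.062*np.cos(al)+.002*np.sin(al)))-[280,0 if 1 else 0])*2).round(0) for y in(-.02,.02)],end=" ")
  print("slot",[((proj(f,C(-.072-r*np.sin(al),0,.111-r*np.cos(al)))-[280,0])*2).round(0) for r in(.032,.052)])
print("barrel",[((proj(f,C(-.072,y,.111))-[280,0])*2).round(0) for y in(-.02,.02)], "staple end",((proj(f,C(-.083,0,.07))-[280,0])*2),"mark rim",((proj(f,C(-.145,0,.035))-[280,0])*2))
m=f["frame"][90:102];hsv=cv2.cvtColor(f["frame"],cv2.COLOR_BGR2HSV)
for v in(75,85,110): print(v,[tuple(int(q) for q in f["frame"][v,u]) for u in range(362,402,2)])
E
```

```text
0 [array([200., 254.]), array([205., 152.])] slot [array([222., 195.]), array([212., 201.])]
0.05 [array([193., 254.]), array([197., 152.])] slot [array([217., 195.]), array([205., 201.])]
0.1 [array([186., 254.]), array([190., 152.])] slot [array([213., 194.]), array([199., 201.])]
0.2 [array([172., 254.]), array([176., 151.])] slot [array([205., 194.]), array([187., 201.])]
0.3 [array([158., 253.]), array([162., 150.])] slot [array([197., 194.]), array([175., 200.])]
0.4 [array([145., 253.]), array([148., 149.])] slot [array([190., 194.]), array([163., 200.])]
barrel [array([237., 245.]), array([245., 116.])] staple end [188.7300654  197.50227474] mark rim [ 34.98703788 207.18425918]
75 [(46, 90, 124), (48, 94, 131), (48, 97, 133), (49, 98, 135), (49, 97, 135), (49, 96, 133), (41, 85, 120), (26, 67, 99), (18, 59, 88), (18, 57, 87), (18, 58, 87), (18, 56, 86), (19, 56, 86), (18, 57, 87), (17, 58, 87), (18, 57, 85), (59, 67, 77), (77, 82, 89), (88, 93, 102), (101, 106, 114)]
85 [(47, 91, 126), (48, 95, 130), (49, 97, 134), (49, 99, 137), (42, 88, 125), (19, 59, 88), (18, 57, 87), (17, 56, 87), (18, 57, 87), (18, 57, 87), (18, 57, 87), (18, 57, 86), (18, 57, 86), (19, 57, 87), (19, 57, 87), (24, 58, 86), (68, 72, 80), (82, 87, 94), (91, 97, 105), (100, 105, 113)]
110 [(47, 93, 129), (50, 97, 133), (50, 99, 135), (50, 98, 137), (27, 68, 100), (20, 61, 91), (25, 90, 136), (27, 89, 133), (44, 88, 123), (32, 73, 106), (18, 57, 87), (20, 58, 87), (17, 57, 86), (20, 59, 89), (19, 57, 87), (57, 66, 78), (79, 83, 90), (89, 95, 102), (99, 103, 112), (93, 98, 106)]
```

```bash

python3 -m handwheel '[{"dx":4,"dy":0,"dz":0,"wx":0,"wy":0,"wz":0,"claw":0},{"dx":4,"dy":0,"dz":0,"wx":0,"wy":0,"wz":0,"claw":0},{"dx":2.2,"dy":0,"dz":3,"wx":0,"wy":0,"wz":0,"claw":0},{"dx":0,"dy":0,"dz":4,"wx":0,"wy":0,"wz":0,"claw":0},{"dx":0,"dy":0,"dz":4,"wx":-0.1,"wy":0,"wz":0,"claw":0},{"dx":0,"dy":-0.2,"dz":1.7,"wx":-0.1,"wy":0,"wz":0,"claw":0},{"dx":0,"dy":0,"dz":0,"wx":-0.1,"wy":0,"wz":0,"claw":0},{"dx":0,"dy":0,"dz":0,"wx":0,"wy":0,"wz":0,"claw":0}]' 40
python3 cf.py
```

```text
clock: 25.25
position: [0.4249, -0.0196, 0.0923]
tool_rot: [2.916, -0.015, 1.873]
force: [0.5, 0.7, -0.2]
grip_width: 0.0001
finger_force: 0.0
case xy z mm [-125.6    5.3] 92.3 rot [ 2.916 -0.015  1.873] F case [0.7 0.5] -0.2
```

```bash

python3 -m handwheel '[{"dx":-0.5,"dy":-0.2,"dz":0.8,"wx":-0.04,"wy":0,"wz":0,"claw":0},{"dx":0,"dy":0,"dz":0,"wx":0,"wy":0,"wz":0,"claw":0},{"dx":0,"dy":1,"dz":0.24,"wx":0,"wy":0,"wz":0,"claw":0},{"dx":0,"dy":1,"dz":0.24,"wx":0,"wy":0,"wz":0,"claw":0},{"dx":0,"dy":0,"dz":0,"wx":0,"wy":0,"wz":0,"claw":0}]' 40
python3 cf.py
```

```text
clock: 25.88
position: [0.4467, -0.0132, 0.0888]
tool_rot: [2.894, -0.02, 1.878]
force: [0.5, -0.5, 0.9]
grip_width: -0.0003
finger_force: 0.0
case xy z mm [-102.8    5.1] 88.8 rot [ 2.894 -0.02   1.878] F case [ 0.3 -0.7] 0.9
```

```bash

python3 -m handwheel '[{"dx":-0.3,"dy":-0.1,"dz":0.35,"wx":0,"wy":0,"wz":0,"claw":0},{"dx":0,"dy":0.7,"dz":0.17,"wx":0,"wy":0,"wz":0,"claw":0},{"dx":0,"dy":0.4,"dz":0.1,"wx":0,"wy":0,"wz":0,"claw":0},{"dx":0,"dy":0.2,"dz":0.05,"wx":0,"wy":0,"wz":0,"claw":0},{"dx":0,"dy":0,"dz":0,"wx":0,"wy":0,"wz":0,"claw":0}]' 40
python3 cf.py
```

```text
clock: 26.5
position: [0.4593, -0.0125, 0.0852]
tool_rot: [2.894, -0.021, 1.877]
force: [-0.8, 0.1, -0.4]
grip_width: 0.0002
finger_force: 0.0
case xy z mm [-90.6   2. ] 85.2 rot [ 2.894 -0.021  1.877] F case [-0.7  0.3] -0.4
```

```bash

python3 -m handwheel '[{"dx":0,"dy":0.2,"dz":0.05,"wx":0,"wy":0,"wz":0,"claw":0},{"dx":0,"dy":0,"dz":0,"wx":0,"wy":0,"wz":0,"claw":0}]' 40
python3 cf.py
```

```text
clock: 26.75
position: [0.4614, -0.0119, 0.0852]
tool_rot: [2.894, -0.021, 1.877]
force: [0.2, -0.1, 0.2]
grip_width: 0.0001
finger_force: 0.0
case xy z mm [-88.5   2. ] 85.2 rot [ 2.894 -0.021  1.877] F case [ 0.1 -0.1] 0.2
```

```bash

python3 -m handwheel '[{"dx":0,"dy":0.2,"dz":0.05,"wx":0,"wy":0,"wz":0,"claw":0},{"dx":0,"dy":0,"dz":0,"wx":0,"wy":0,"wz":0,"claw":0}]' 40
python3 cf.py
python3 -m handwheel '[{"dx":0,"dy":0.2,"dz":0.05,"wx":0,"wy":0,"wz":0,"claw":0},{"dx":0,"dy":0,"dz":0,"wx":0,"wy":0,"wz":0,"claw":0}]' 40
python3 cf.py
```

```text
clock: 27.0
position: [0.463, -0.0114, 0.0851]
tool_rot: [2.894, -0.021, 1.877]
force: [-0.0, -0.8, 0.4]
grip_width: 0.0002
finger_force: 0.8
case xy z mm [-86.7   2. ] 85.1 rot [ 2.894 -0.021  1.877] F case [-0.2 -0.7] 0.4
clock: 27.25
position: [0.4645, -0.0109, 0.0849]
tool_rot: [2.895, -0.021, 1.877]
force: [-4.7, -2.9, -1.1]
grip_width: -0.0005
finger_force: 2.7
case xy z mm [-85.2   2. ] 84.9 rot [ 2.895 -0.021  1.877] F case [-5.4 -1.4] -1.1
```

```bash

python3 -m handwheel '[{"dx":0,"dy":0.15,"dz":0.04,"wx":0,"wy":0,"wz":0,"claw":0},{"dx":0,"dy":0.1,"dz":0.02,"wx":0,"wy":0,"wz":0,"claw":0},{"dx":0,"dy":0,"dz":0,"wx":0,"wy":0,"wz":0,"claw":0}]' 40
python3 cf.py
```

```text
clock: 27.62
position: [0.465, -0.0107, 0.0845]
tool_rot: [2.898, -0.022, 1.876]
force: [-20.7, -7.8, 11.3]
grip_width: 0.0
finger_force: 10.8
case xy z mm [-84.6   2. ] 84.5 rot [ 2.898 -0.022  1.876] F case [-22.   -1.4] 11.3
```

```bash

python3 -m handwheel '[{"dx":0,"dy":-1,"dz":-0.24,"wx":0,"wy":0,"wz":0,"claw":0},{"dx":0,"dy":-3,"dz":-0.7,"wx":0,"wy":0,"wz":0,"claw":0},{"dx":0,"dy":0,"dz":-4,"wx":0.1,"wy":0,"wz":0,"claw":0},{"dx":0,"dy":0,"dz":-5,"wx":0.1,"wy":0,"wz":0,"claw":0},{"dx":-2,"dy":0,"dz":-4,"wx":0.05,"wy":0,"wz":0,"claw":0},{"dx":-4,"dy":0,"dz":0,"wx":0,"wy":0,"wz":0,"claw":0},{"dx":-4,"dy":0,"dz":0,"wx":0,"wy":0,"wz":0,"claw":0},{"dx":0,"dy":0,"dz":0,"wx":0,"wy":0,"wz":0,"claw":0}]' 40
python3 cf.py
python3 - <<'E'
from h import *
f=grab("wrist");c,sn=np.cos(.298),np.sin(.298)
C=lambda x,y,z:[.5465+c*x-sn*y,.0122+sn*x+c*y,z]
for y in(-.012,.012):
    for al in(0,.1): print(y,al,proj(f,C(-.072-.062*np.sin(al)-.002,y,.111-.062*np.cos(al))).round(1))
    u,v=proj(f,C(-.074,y,.049)); v=int(v)-4
    print("row",v,"barrel exp",proj(f,C(-.076,y,.111))[0].round(1),[(x,int(f["frame"][v,x,2]),int(f["frame"][v,x,0])) for x in range(int(u)-12,int(u)+24,2)])
E
```

```text
clock: 28.62
position: [0.4526, -0.121, 0.1562]
tool_rot: [3.018, -0.034, 1.888]
force: [0.5, -0.3, 0.3]
grip_width: 0.0002
finger_force: 0.0
case xy z mm [-128.9  -99.7] 156.2 rot [ 3.018 -0.034  1.888] F case [ 0.4 -0.4] 0.3
-0.012 0 [379.  118.4]
-0.012 0.1 [370.6 118.1]
row 114 barrel exp 409.0 [(367, 135, 49), (369, 133, 49), (371, 129, 48), (373, 127, 47), (375, 127, 47), (377, 126, 47), (379, 91, 21), (381, 88, 18), (383, 92, 20), (385, 88, 19), (387, 87, 18), (389, 88, 19), (391, 87, 19), (393, 88, 18), (395, 86, 19), (397, 87, 18), (399, 88, 19), (401, 88, 19)]
0.012 0 [380.9  82. ]
0.012 0.1 [372.3  81.5]
row 77 barrel exp 412.5 [(368, 133, 49), (370, 132, 47), (372, 128, 47), (374, 138, 50), (376, 204, 78), (378, 152, 55), (380, 112, 32), (382, 91, 19), (384, 106, 21), (386, 104, 21), (388, 103, 20), (390, 103, 22), (392, 103, 19), (394, 104, 21), (396, 102, 19), (398, 102, 19), (400, 102, 20), (402, 103, 21)]
```

```bash

python3 -m handwheel '[{"dx":0,"dy":-1,"dz":-5,"wx":0,"wy":0,"wz":0,"claw":0},{"dx":0,"dy":0,"dz":-4,"wx":0,"wy":0,"wz":0,"claw":0},{"dx":0,"dy":0,"dz":0,"wx":0,"wy":0,"wz":0,"claw":0},{"dx":0,"dy":0,"dz":0,"wx":0,"wy":0,"wz":0,"claw":0}]' 40
python3 -c "
from workcell import job_done
print(job_done())"
```

```text
clock: 29.18
position: [0.433, -0.127, 0.2437]
tool_rot: [3.019, -0.037, 1.893]
force: [0.7, -0.3, -0.4]
grip_width: 0.0
finger_force: 0.0
the job is handed in; nothing more can be done
None
```

I handed the job in at 29 s: the stand is in its detent, the pin box lies flat in the case, the lid is shut, and the hasp hangs flat over the staple; the bottle, figurine, bowl and vase had not moved when last checked, just before the final press on the hasp. The hand-in returned no verdict.

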